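# Tidy the tape rolls onto the tape stands

### The arm

A 6-joint arm with a two-finger parallel gripper is mounted at the origin on the work surface. World frame = base frame: x ahead of the robot, y to its left, z up, the work surface at z = 0. Lengths are in m, angles in degrees, forces in N, time in s.
With the tool pointing down it reaches from about 0.4 to 0.825 m from the base axis. Payload 7 kg.
Tool frame: the origin (TCP) lies between the finger pads; the fingertips stand 17 mm ahead of it and the grasp point (between the pads) lies 2 mm behind it; x points along the fingers, y is the direction in which the jaws open and shut, and the axes are right-handed (so a half turn about x gives the same grasp; the last joint's range is limited). The gripper opens to 88 mm and grips with 3 to 60 N. Pads are 19 mm wide; open, the fingers measure 130 mm over their backs; the gripper's body (78 mm by 193 mm) begins 47 mm behind the grasp point.
Start: joints at [82.053, 20.546, 0.682, 0, -70.136, -16.507], TCP at [0.279, 0.614, 0.244] pointing down, gripper open.
Joint ranges: [-176.03, 176.03], [-82.01, 121.73], [-58.28, 71.71], [-173.87, 95.51], [-174.79, -0.11], [-173.66, 173.66]. Speed limits (degrees/s): [136.94, 136.94, 172.46, 180, 180, 180].

### API

Orientations are given as [roll, pitch, yaw] about the fixed x, y, z axes, in that order (R = Rz(yaw) Ry(pitch) Rx(roll)).
In Python, from plant import r gives the robot as it stands.
- The arm moves only by the shell command python3 -m jog 'ROWS' [FORCE]. ROWS is a JSON object of lists of equal length, an entry for each row: "fingers": the opening, from 0 (shut) to 1 (fully open); "dp": the shift along the tool's x, y, z in mm, a list of three; "twist": the turn about the tool's x in degrees. In form: {"fingers": [fingers, ...], "dp": [[dx, dy, dz], ...], "twist": [twist, ...]}. A call has exactly 5 rows; each row is the pose to reach, as a shift and turn from the pose measured when the call began, along the tool's axes at that moment; what a row does not reach only later rows make up. A row lasts 1/10 s, in which the tool goes at most 50 mm and 8.59 degrees, less where a joint would pass 70% of its speed; a pose out of reach is approached as far as the arm can. A call with a gripper value outside its range is refused whole. The fingers move at their own pace and stop on an object; FORCE is the grip in N (left out, the last holds). Time passes only in rows, so rows that repeat a pose let the fingers close, or fill a call up. It gives the time, the measured TCP pose, the force and the opening at its end, in the units of the state.
- r.get_state(): the state, without advancing time (a new reading comes with each control period).
- r.capture(name): name is "scene" or "top" or "wrist"; returns a dict with "frame" (384x512x3 uint8, red, green, blue), "intrinsics" (3x3 intrinsics, pixels), "pose" (4x4, takes a point from camera to world coordinates). Camera axes: x right, y down, z forward; pixel columns grow to the right and rows downward; lengths in m; the calibration is good to about 2 mm. A picture is of the moment at which its call begins. There is no depth.
- r.close_job(): hands the job in, once; it reports no verdict.
The state is a dict: "time_s": time; "joints": joint angles; "qd": joint speeds; "joint_torque": joint torques, N m; "tcp_pos": TCP position; "eef_rot": TCP orientation; "contact_force": force on the tool from outside, world axes, zero at the start; "moment": the same for the moment, N m; "gripper_width": finger opening in m.
Only numpy, scipy, OpenCV 4.12 (cv2) and the standard library are available. Lean on these libraries where they do the work, as an engineer would, in place of code of your own. Each camera call takes 0.05 s, during which the arm holds its last target. There are 200 camera calls.

### The job

Tidy the tape onto the two stands, threading every roll over a post so that it lies flat: on the red stand the yellow roll at the bottom and the green roll on top of it, on the blue stand the black roll at the bottom and the cream roll on top of it. Leave the scissors, the cardboard box and the glue jar where they are.

Things in the scene. Friction and masses are not known exactly. Their poses are not given: they have to be found in the camera images.
- tape_yellow: roll of yellow tape with a brown cardboard core, lying flat (axis upright): outer diameter 60 mm, 24 mm tall, round hole of 28 mm diameter right through, about 70 g. Origin: centre of its underside; z up along its axis. Loose
- tape_black: roll of black tape with a brown cardboard core, lying flat (axis upright): outer diameter 60 mm, 24 mm tall, round hole of 28 mm diameter right through, about 70 g. Origin: centre of its underside; z up along its axis. Loose
- tape_green: roll of green tape with a brown cardboard core, lying flat (axis upright): outer diameter 52 mm, 18 mm tall, round hole of 28 mm diameter right through, about 45 g. Origin: centre of its underside; z up along its axis. Loose
- tape_cream: roll of cream (masking) tape with a brown cardboard core, lying flat (axis upright): outer diameter 52 mm, 18 mm tall, round hole of 28 mm diameter right through, about 45 g. Origin: centre of its underside; z up along its axis. Loose
- stand_red: tape stand fixed to the table: red disc 76 mm in diameter and 10 mm thick, with one upright wooden post (12 mm diameter, tip slightly tapered) in its middle, whose tip is 62 mm above the table. Origin: centre of the disc's underside, on the table, on the post's axis; z up
- stand_blue: tape stand fixed to the table: blue disc 76 mm in diameter and 10 mm thick, with one upright wooden post (12 mm diameter, tip slightly tapered) in its middle, whose tip is 62 mm above the table. Origin: centre of the disc's underside, on the table, on the post's axis; z up
- scissors: small scissors lying flat, black finger loops and steel blades, 126 mm long (along its x, blades to +x), 70 mm wide at the loops, 9 mm tall. Origin: middle of its underside. Bystander, loose
- carton: small open brown cardboard box, 110 mm (its x) by 80 mm (its y), 40 mm tall. Origin: centre of its underside. Bystander, loose
- glue_jar: white glue jar with an orange cap, 48 mm in diameter, 55 mm tall, standing. Origin: centre of its underside. Bystander, loose
Mind the look-alikes: they are no part of the job. Of the things shaped like the stand_blue, the blue one is meant. There is more than one size of the tape_black; the one meant has the size given above.

How it is judged:
By the outcome, as a careful person would: the job done as asked, in the order asked, and still so for the second after the job is handed in, with the robot touching nothing.
It also fails if it takes over 112 s, if anything falls off the work surface, if the arm or the gripper's body presses on something with over 40 N, if the wrist force passes 120 N, or if a joint passes its speed limit or range.

## Working session

There is one attempt and no reset: what is moved stays moved. The work goes in short steps, Python scripts to look and compute and a shell command to move; the robot and the scene stay as the last step left them, time stands still between calls to the robot, and variables do not carry over. Pictures are saved under pics/ and viewed, on a budget of 14 in all, crops included, one or two more only if the job needs it, and the job is handed in when it is done.

```bash
ls; mkdir -p pics; python3 - <<'E'
from plant import r
import cv2,json,numpy as np
s=r.get_state();print(s)
for n in("scene","top"):
    c=r.capture(n);cv2.imwrite(f'pics/{n}0.png',c["frame"][:,:,::-1]);print(n,np.round(c["intrinsics"],1).tolist(),np.round(c["pose"],4).tolist())
    np.savez(f'{n}.npz',**c)
E
```

```text
pics
{'time_s': 0.0, 'joints': array([ 8.20544731e+01,  2.05889022e+01,  6.33497271e-01, -1.84280196e-02,
       -7.01359204e+01, -1.65068224e+01]), 'qd': array([-0.04565023, -0.00437213, -0.02889352, -0.08347855, -0.07652853,
       -0.04108261]), 'joint_torque': array([ 9.32959629e-04, -5.82719707e+01,  2.93070710e+01,  6.99750736e+00,
        6.99098004e-03, -1.50454903e-04]), 'tcp_pos': array([0.27924863, 0.61402078, 0.24265448]), 'eef_rot': array([  95.76726699,   89.9070456 , -108.69135783]), 'contact_force': array([ 0.83362182, -0.08777764, -0.03858374]), 'moment': array([ 0.01282125, -0.01199336, -0.0246176 ]), 'gripper_width': 0.08758839294871791}
scene [[356.0, 0.0, 260.4], [0.0, 356.0, 190.2], [0.0, 0.0, 1.0]] [[0.0768, 0.8059, -0.5871, 1.1715], [0.9969, -0.0533, 0.0573, -0.0725], [0.0149, -0.5897, -0.8075, 0.8517], [0.0, 0.0, 0.0, 1.0]]
top [[419.9, 0.0, 260.1], [0.0, 419.9, 193.2], [0.0, 0.0, 1.0]] [[-0.0251, -0.9955, 0.0918, 0.4853], [-0.9997, 0.0254, 0.0021, -0.0002], [-0.0045, -0.0917, -0.9958, 1.2562], [0.0, 0.0, 0.0, 1.0]]
```

View pics/top0.png

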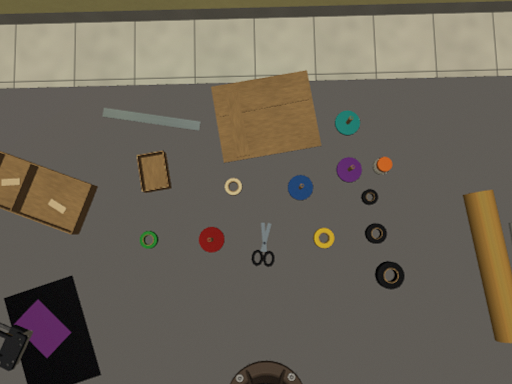

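View pics/scene0.png

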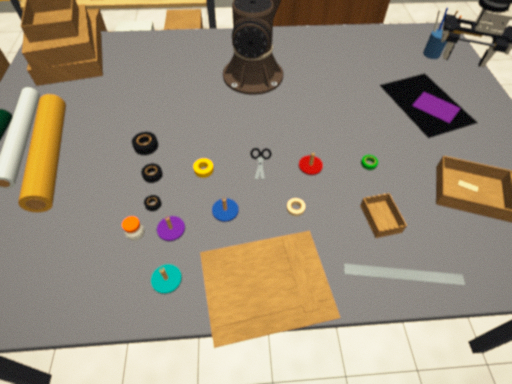

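The top view has red stand (212,239), blue (301,188), yellow (324,238), green (149,240), cream (233,187). Three black rolls are at (370,197), (376,233) and (390,275), and the purple and teal stands are decoys. Next I'll measure them.

```bash
cat > h.py <<'E'
import numpy as np,cv2
def ray(c,u,v,z):
    K,P=c["intrinsics"],c["pose"]
    d=P[:3,:3]@np.linalg.solve(K,[u,v,1.]);return P[:3,3]+d*(z-P[2,3])/d[2]
def blob(c,u,v,w,lo,hi):
    """largest blob of HSV range in window; returns hull"""
    hsv=cv2.cvtColor(c["frame"],cv2.COLOR_RGB2HSV);m=cv2.inRange(hsv,np.array(lo),np.array(hi))
    k=np.zeros_like(m);cv2.circle(k,(int(u),int(v)),w,255,-1)
    m=cv2.bitwise_and(m,k)
    cs,_=cv2.findContours(m,cv2.RETR_EXTERNAL,cv2.CHAIN_APPROX_NONE)
    return cv2.convexHull(max(cs,key=cv2.contourArea))
E
cat > meas.py <<'E'
from h import *
c=dict(np.load('top.npz'))
T=dict(yellow=(324,238,16,(18,100,100),(35,255,255),.024),green=(149,240,14,(45,100,40),(75,255,255),.018),cream=(233,187,14,(8,10,140),(35,160,255),.018),
 b1=(370,197,14,(0,0,0),(180,255,42),.02),b2=(376,233,17,(0,0,0),(180,255,42),.024),b3=(390,275,20,(0,0,0),(180,255,42),.024),
 red=(212,239,18,(0,120,60),(9,255,255),.01),blue=(301,188,18,(100,120,40),(118,255,255),.01))
for n,(u,v,w,lo,hi,z) in T.items():
    h=blob(c,u,v,w,lo,hi);(cx,cy),ax,_=cv2.fitEllipse(h);p=ray(c,cx,cy,z)
    print(n,np.round((cx,cy),1),'pos',np.round(p,4),'diam mm',np.round(np.array(ax)*1000*(1.256-z)/419.9/1.0,1))
c0=c["frame"][170:300,130:410,::-1];cv2.imwrite('pics/crop.png',cv2.resize(c0,None,fx=2.85,fy=2.85,interpolation=2))
E
python3 meas.py
```

```text
yellow [323.5 237.6] pos [ 0.464  -0.1792  0.024 ] diam mm [60.4 62.7]
green [148.2 239.4] pos [0.4715 0.3341 0.018 ] diam mm [50.  53.3]
cream [232.8 185.9] pos [0.6232 0.083  0.018 ] diam mm [49.1 51.1]
b1 [369.1 196.5] pos [ 0.5811 -0.3188  0.02  ] diam mm [43.3 47. ]
b2 [375.4 233. ] pos [ 0.4736 -0.3309  0.024 ] diam mm [57.1 62. ]
b3 [389.2 274.6] pos [ 0.3529 -0.3648  0.024 ] diam mm [77.7 85.2]
red [211.1 239.3] pos [0.4672 0.1504 0.01  ] diam mm [74.2 75.8]
blue [299.9 187.1] pos [ 0.6154 -0.1167  0.01  ] diam mm [72.1 72.3]
```

View pics/crop.png

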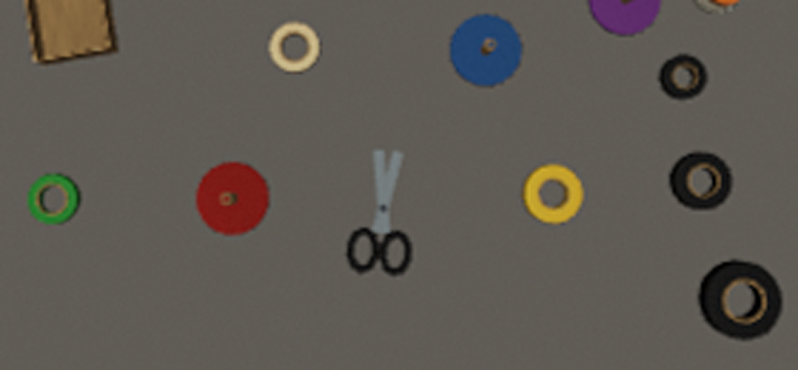

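b2 (about 60 mm) is the black roll I want. Now a planning helper that converts targets into tool-axis shifts.

```bash
cat > go.py <<'E'
# usage: go.py x y z [jaw heading deg, mod 180]: prints shift and twist in tool axes
import sys,numpy as np
from plant import r
from scipy.spatial.transform import Rotation as Ro
s=r.get_state();R=Ro.from_euler('xyz',s["eef_rot"],degrees=True).as_matrix()
print('t',round(float(s["time_s"]),2),'tcp',np.round(s["tcp_pos"],4),'w',round(float(s["gripper_width"]),4),'F',np.round(s["contact_force"],1),'j',np.round(s["joints"],0),'xaxis',np.round(R[:,0],3),'yaxis',np.round(R[:,1],3))
if len(sys.argv)>3:
    d=np.array(list(map(float,sys.argv[1:4])))-s["tcp_pos"];print('dp',np.round(R.T@d*1000,1),'dist',round(np.linalg.norm(d)*1000))
if len(sys.argv)>4:
    a=np.radians(float(sys.argv[4]));g=R.T@np.array([np.cos(a),np.sin(a),0]);t=np.degrees(np.arctan2(g[2],g[1]));print('twist',round((t+90)%180-90,1))
E
python3 go.py .464 -.179 .15 90; python3 - <<'E'
from h import *
import re
src=open('meas.py').read()
c=dict(np.load('scene.npz'))
T=dict(yellow=(203,167,16,(18,100,100),(35,255,255),.024),green=(370,161,14,(45,100,40),(75,255,255),.018),cream=(296,206,14,(8,10,140),(35,160,255),.018),b2=(151,172,15,(0,0,0),(180,255,42),.024),red=(311,165,18,(0,120,60),(9,255,255),.01),blue=(225,210,18,(100,120,40),(118,255,255),.01))
for n,(u,v,w,lo,hi,z) in T.items():
    h=blob(c,u,v,w,lo,hi);(cx,cy),ax,_=cv2.fitEllipse(h);print(n,np.round((cx,cy),1),np.round(ray(c,cx,cy,z*.7),4))
E
```

```text
t 0.1 tcp [0.2793 0.6141 0.2427] w 0.0872 F [-0.3  0.2  0.5] j [ 82.  21.   1.  -0. -70. -17.] xaxis [-0.    -0.001 -1.   ] yaxis [-0.414 -0.91   0.001]
dp [  93.7  645.3 -496.5] dist 820
twist -24.5
yellow [203.1 167.3] [ 0.4671 -0.1803  0.0168]
green [369.3 161.5] [0.4732 0.3346 0.0126]
cream [296. 206.] [0.6233 0.0834 0.0126]
b2 [151.5 173. ] [ 0.4792 -0.3337  0.0168]
red [310.4 164.6] [0.4692 0.1502 0.007 ]
blue [224.8 209.6] [ 0.6181 -0.1179  0.007 ]
```

```bash
python3 go.py .5 .25 .2 90 | tail -2
```

```text
dp [  43.1  240.  -351.7] dist 428
twist -24.5
```

```bash
python3 -m jog '{"fingers":[1,1,1,1,1],"dp":[[5,28,-41],[10,56,-82],[15,84,-123],[20,112,-164],[24,135,-200]],"twist":[-5,-10,-15,-20,-24.5]}' 25; python3 go.py .464 -.179 .15 90
```

```text
time_s: 0.6
tcp_pos: [0.4059, 0.4059, 0.2185]
eef_rot: [64.6, 89.9, -115.2]
contact_force: [1.4, 0.7, -0.0]
gripper_width: 0.0873
t 0.6 tcp [0.4059 0.4059 0.2185] w 0.0873 F [ 1.4  0.7 -0. ] j [ 65.  12. -14.   0. -64.  26.] xaxis [-0.001 -0.002 -1.   ] yaxis [ 0.004 -1.     0.002]
dp [ 69.6 585.  -55.7] dist 592
twist 0.2
```

```bash
python3 -m jog '{"fingers":[1,1,1,1,1],"dp":[[5,49,-5],[10,98,-10],[15,147,-15],[20,196,-20],[25,245,-25]],"twist":[0,0,0,0,0]}'; python3 -m jog '{"fingers":[1,1,1,1,1],"dp":[[5,49,-5],[10,98,-10],[15,147,-15],[20,196,-20],[25,245,-25]],"twist":[0,0,0,0,0]}'; python3 go.py .466 -.180 .12 90
```

```text
time_s: 1.1
tcp_pos: [0.4315, 0.159, 0.1937]
eef_rot: [62.9, 89.9, -116.8]
contact_force: [1.9, 0.3, -0.2]
gripper_width: 0.0879
time_s: 1.6
tcp_pos: [0.4572, -0.0879, 0.1692]
eef_rot: [74.5, 89.9, -105.2]
contact_force: [1.6, 0.2, 0.7]
gripper_width: 0.0877
t 1.6 tcp [ 0.4572 -0.0879  0.1692] w 0.0877 F [1.6 0.2 0.7] j [ 14.   4. -31.   0. -55.  77.] xaxis [-0.    -0.002 -1.   ] yaxis [ 0.005 -1.     0.002]
dp [49.3 92.  -8.4] dist 105
twist 0.3
```

Hovering above yellow, then a look with the wrist camera.

```bash
python3 -m jog '{"fingers":[1,1,1,1,1],"dp":[[10,30,-3],[20,60,-6],[30,92,-9],[30,92,-9],[30,92,-9]],"twist":[0,0,0,0,0]}'; python3 - <<'E'
from h import *
from plant import r
c=r.capture("wrist");np.savez('w.npz',**c);cv2.imwrite('pics/w1.png',c["frame"][:,:,::-1]);print(r.get_state()["tcp_pos"],c["pose"].round(3).tolist())
h=blob(c,256,192,400,(18,100,80),(35,255,255));e=cv2.fitEllipse(h);print(e,ray(c,*e[0],.024))
E
```

```text
time_s: 2.1
tcp_pos: [0.4661, -0.1806, 0.1387]
eef_rot: [39.8, 89.8, -140.0]
contact_force: [0.2, 0.2, 0.5]
gripper_width: 0.0874
[ 0.4663893  -0.17995104  0.13914643] [[0.004, -0.965, -0.261, 0.536], [-1.0, -0.003, -0.003, -0.18], [0.002, 0.261, -0.965, 0.277], [0.0, 0.0, 0.0, 1.0]]
((258.7113342285156, 185.7319793701172), (73.34713745117188, 74.640869140625), 177.396484375) [ 0.4686399 -0.1806888  0.024    ]
```

View pics/w1.png

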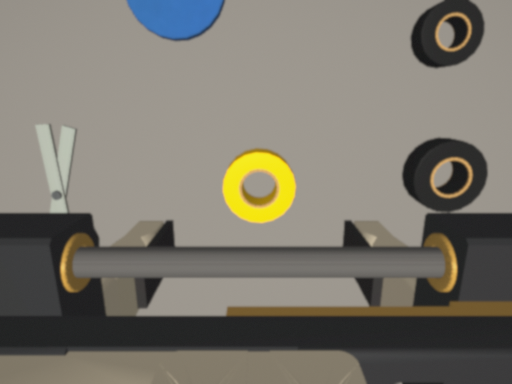

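The wrist view has yellow at (259,186), matching the other estimates to 2 mm, with both black rolls on the right. Descend and grip.

```bash
python3 -m jog '{"fingers":[1,1,1,1,1],"dp":[[40,0,-1],[80,0,-1],[105,0,-1],[117,0,-1],[117,0,-1]],"twist":[0,0,0,0,0]}'; python3 -m jog '{"fingers":[0.5,0.5,0.5,0.5,0.5],"dp":[[0,0,0],[0,0,0],[0,0,0],[0,0,0],[0,0,0]],"twist":[0,0,0,0,0]}' 25;  python3 -m jog '{"fingers":[0.5,0.5,0.5,0.5,0.5],"dp":[[0,0,0],[0,0,0],[0,0,0],[0,0,0],[0,0,0]],"twist":[0,0,0,0,0]}'
```

```text
time_s: 2.65
tcp_pos: [0.4663, -0.1791, 0.0209]
eef_rot: [21.4, 89.7, -158.3]
contact_force: [-0.3, 0.8, -0.1]
gripper_width: 0.0876
time_s: 3.15
tcp_pos: [0.4668, -0.1791, 0.0217]
eef_rot: [31.7, 89.8, -148.0]
contact_force: [-0.0, 2.2, 5.2]
gripper_width: 0.0588
time_s: 3.65
tcp_pos: [0.4668, -0.1791, 0.0217]
eef_rot: [30.9, 89.8, -148.7]
contact_force: [-1.3, 0.3, 2.6]
gripper_width: 0.0588
```

```bash
python3 -m jog '{"fingers":[0.5,0.5,0.5,0.5,0.5],"dp":[[-30,0,0],[-65,0,0],[-100,-10,0],[-105,-50,0],[-105,-90,0]],"twist":[0,0,0,0,0]}'; python3 -m jog '{"fingers":[0.5,0.5,0.5,0.5,0.5],"dp":[[0,-45,0],[0,-90,0],[0,-135,0],[0,-180,0],[0,-225,-1]],"twist":[0,0,0,0,0]}'; python3 go.py .4685 .1505 .125 90
```

```text
time_s: 4.15
tcp_pos: [0.4673, -0.0883, 0.128]
eef_rot: [114.2, 89.9, -65.6]
contact_force: [1.6, 0.1, -1.2]
gripper_width: 0.0585
time_s: 4.65
tcp_pos: [0.467, 0.1385, 0.1278]
eef_rot: [118.5, 89.9, -61.3]
contact_force: [0.9, -0.4, -0.7]
gripper_width: 0.0585
t 4.65 tcp [0.467  0.1385 0.1278] w 0.0585 F [ 0.9 -0.4 -0.7] j [ 40.   9. -32.   0. -49.  50.] xaxis [ 0.    -0.001 -1.   ] yaxis [ 0.003 -1.     0.001]
dp [  2.8 -12.   -1.6] dist 12
twist 0.2
```

```bash
python3 -m jog '{"fingers":[0.5,0.5,0.5,0.5,0.5],"dp":[[0,-6,0],[0,-12,-1.5],[0,-12,-1.5],[0,-12,-1.5],[0,-12,-1.5]],"twist":[0,0,0,0,0]}'; python3 - <<'E'
from h import *
from plant import r
c=r.capture("wrist");np.savez('w.npz',**c);cv2.imwrite('pics/w2.png',c["frame"][:,:,::-1]);t=r.get_state()["tcp_pos"];print(t)
h=blob(c,256,192,400,(18,100,80),(35,255,255));e=cv2.fitEllipse(h);print('roll',e,ray(c,*e[0],t[2]+.002))
E
```

```text
time_s: 5.15
tcp_pos: [0.4684, 0.1493, 0.1278]
eef_rot: [103.1, 89.9, -76.8]
contact_force: [0.2, 0.3, -0.9]
gripper_width: 0.0589
[0.46840715 0.1493787  0.12777265]
roll ((327.9661865234375, 304.7686462402344), (57.32332229614258, 379.575927734375), 92.20783233642578) [0.4430581  0.11624499 0.12977265]
```

View pics/w2.png

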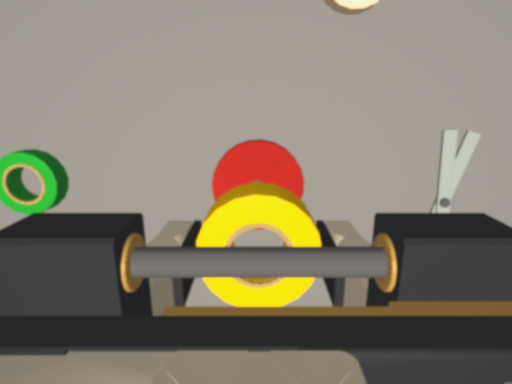

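The roll is centred over the red disc (both near column 258). Lowering.

```bash
python3 -m jog '{"fingers":[0.5,0.5,0.5,0.5,0.5],"dp":[[20,-1,0],[40,-1,0],[60,-1,0],[80,-1,0],[94,-1,0]],"twist":[0,0,0,0,0]}'; python3 -m jog '{"fingers":[0.5,0.9,1,1,1],"dp":[[2,0,0],[2,0,0],[2,0,0],[2,0,0],[2,0,0]],"twist":[0,0,0,0,0]}'
```

```text
time_s: 5.7
tcp_pos: [0.4682, 0.1493, 0.0327]
eef_rot: [76.2, 89.9, -103.8]
contact_force: [-0.5, -0.5, -0.3]
gripper_width: 0.0586
time_s: 6.2
tcp_pos: [0.4683, 0.149, 0.0308]
eef_rot: [79.8, 89.9, -100.2]
contact_force: [-0.8, 0.6, 0.1]
gripper_width: 0.0842
```

```bash
python3 -m jog '{"fingers":[1,1,1,1,1],"dp":[[-40,0,0],[-80,0,0],[-105,15,0],[-105,50,0],[-105,95,0]],"twist":[0,0,0,0,0]}'; python3 -m jog '{"fingers":[1,1,1,1,1],"dp":[[0,48,0],[0,96,0],[0,144,-2],[0,192,-4],[0,240,-5]],"twist":[0,0,0,0,0]}';python3 -m jog '{"fingers":[1,1,1,1,1],"dp":[[0,48,0],[0,96,0],[0,144,-2],[0,146,-3],[0,146,-3]],"twist":[0,0,0,0,0]}'; python3 - <<'E'
from h import *
from plant import r
c=r.capture("wrist");cv2.imwrite('pics/w3.png',c["frame"][:,:,::-1]);t=r.get_state()["tcp_pos"];print(t)
h=blob(c,256,185,60,(0,0,0),(180,255,60));e=cv2.fitEllipse(h);print('roll',e,ray(c,*e[0],.024))
c=r.capture("top");cv2.imwrite('pics/t1.png',cv2.resize(c["frame"][170:300,130:410,::-1],None,fx=2.8,fy=2.8))
E
cd pics; python3 -c "
import cv2,numpy as np
a=cv2.imread('w3.png');b=cv2.imread('t1.png')[:,:512*2];b=cv2.resize(b,(512,int(b.shape[0]*512/b.shape[1])));cv2.imwrite('c3.png',np.vstack([a[:320],b]))"
```

```text
time_s: 6.7
tcp_pos: [0.469, 0.0543, 0.1373]
eef_rot: [-177.2, 89.9, 2.9]
contact_force: [0.4, -0.7, -1.0]
gripper_width: 0.0874
time_s: 7.2
tcp_pos: [0.4744, -0.1878, 0.1376]
eef_rot: [-178.4, 89.8, 1.7]
contact_force: [0.9, 0.3, 0.2]
gripper_width: 0.088
time_s: 7.7
tcp_pos: [0.477, -0.335, 0.1369]
eef_rot: [-169.1, 89.9, 10.9]
contact_force: [-0.0, 0.1, -0.0]
gripper_width: 0.0879
[ 0.47718297 -0.33393329  0.13712318]
roll ((258.4962463378906, 187.9540557861328), (69.54713439941406, 71.44612121582031), 174.7149658203125) [ 0.47872749 -0.33474559  0.024     ]
```

View pics/c3.png

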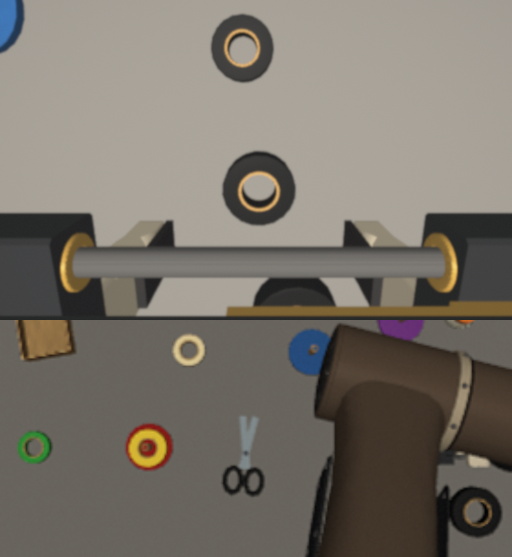

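Yellow lies flat on the red stand at (148,447) in the combined picture, with the post through it. The black 60 mm roll is centred below the gripper at (258,188). Grasp it.

```bash
python3 -m jog '{"fingers":[1,1,1,1,1],"dp":[[40,0,-1],[80,0,-1],[105,0,-1],[115,0,-1],[115,0,-1]],"twist":[0,0,0,0,0]}'; python3 -m jog '{"fingers":[0.5,0.5,0.5,0.5,0.5],"dp":[[0,0,0],[0,0,0],[0,0,0],[0,0,0],[0,0,0]],"twist":[0,0,0,0,0]}' 25;  python3 -m jog '{"fingers":[0.5,0.5,0.5,0.5,0.5],"dp":[[0,0,0],[-30,0,0],[-70,0,0],[-105,0,0],[-105,0,0]],"twist":[0,0,0,0,0]}'; python3 go.py .617 -.1173 .125 90
```

```text
time_s: 8.3
tcp_pos: [0.4784, -0.3319, 0.0216]
eef_rot: [-117.9, 89.9, 62.3]
contact_force: [0.2, 0.2, -0.0]
gripper_width: 0.0879
time_s: 8.8
tcp_pos: [0.479, -0.3323, 0.0226]
eef_rot: [-170.4, 89.9, 9.9]
contact_force: [-0.5, 0.9, 6.3]
gripper_width: 0.0588
time_s: 9.3
tcp_pos: [0.4814, -0.3335, 0.1327]
eef_rot: [163.4, 89.4, -16.3]
contact_force: [1.4, -0.3, -0.6]
gripper_width: 0.059
t 9.3 tcp [ 0.4814 -0.3335  0.1327] w 0.059 F [ 1.4 -0.3 -0.6] j [-16.  17. -20.   0. -52. 106.] xaxis [ 0.01  -0.003 -1.   ] yaxis [ 0.005 -1.     0.003]
dp [   8.4 -215.6 -136.6] dist 255
twist 0.3
```

```bash
python3 -m jog '{"fingers":[0.5,0.5,0.5,0.5,0.5],"dp":[[0,-40,-25],[0,-80,-51],[0,-120,-76],[0,-160,-101],[0,-200,-127]],"twist":[0,0,0,0,0]}'; python3 -m jog '{"fingers":[0.5,0.5,0.5,0.5,0.5],"dp":[[0,-14,-9],[0,-14,-9],[0,-14,-9],[0,-14,-9],[0,-14,-9]],"twist":[0,0,0,0,0]}'; python3 go.py .6175 -.1173 .0326 90;  python3 - <<'E'
from h import *
from plant import r
c=r.capture("wrist");cv2.imwrite('pics/w4.png',c["frame"][:,:,::-1])
E
```

```text
time_s: 9.8
tcp_pos: [0.6075, -0.1312, 0.1327]
eef_rot: [163.3, 89.5, -16.5]
contact_force: [1.9, -0.5, -0.3]
gripper_width: 0.0586
time_s: 10.3
tcp_pos: [0.6157, -0.1182, 0.1326]
eef_rot: [162.9, 89.5, -17.0]
contact_force: [0.3, -0.4, -1.4]
gripper_width: 0.0589
t 10.3 tcp [ 0.6157 -0.1182  0.1326] w 0.0589 F [ 0.3 -0.4 -1.4] j [  7.  21. -14.   0. -54.  83.] xaxis [ 0.009 -0.003 -1.   ] yaxis [ 0.003 -1.     0.003]
dp [100.   -1.2  -0.9] dist 100
twist 0.2
```

View pics/w4.png

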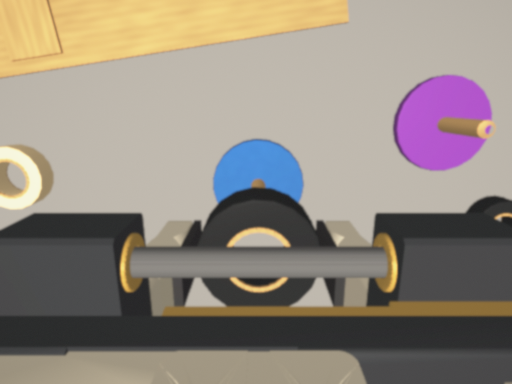

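The blue disc (258,183) sits directly behind and below the held roll (259,245), the same layout as the red placement. Lower and release.

```bash
python3 -m jog '{"fingers":[0.5,0.5,0.5,0.5,0.5],"dp":[[20,-1,-1],[40,-1,-1],[60,-1,-1],[80,-1,-1],[98,-1,-1]],"twist":[0,0,0,0,0]}'; python3 -m jog '{"fingers":[0.5,0.9,1,1,1],"dp":[[2,0,0],[2,0,0],[2,0,0],[2,0,0],[2,0,0]],"twist":[0,0,0,0,0]}'; python3 -m jog '{"fingers":[1,1,1,1,1],"dp":[[-40,0,0],[-80,0,0],[-105,-15,0],[-105,-50,0],[-105,-95,0]],"twist":[0,0,0,0,0]}'; python3 go.py .474 .335 .135 90
```

```text
time_s: 10.85
tcp_pos: [0.6173, -0.1182, 0.0341]
eef_rot: [163.5, 89.5, -16.3]
contact_force: [0.3, 0.5, -0.2]
gripper_width: 0.0591
time_s: 11.35
tcp_pos: [0.6174, -0.1185, 0.0324]
eef_rot: [164.5, 89.4, -15.4]
contact_force: [-0.1, -0.0, 0.1]
gripper_width: 0.0846
time_s: 11.85
tcp_pos: [0.6168, -0.0234, 0.1387]
eef_rot: [170.8, 89.3, -9.3]
contact_force: [0.6, 0.5, -0.1]
gripper_width: 0.0879
t 11.85 tcp [ 0.6168 -0.0234  0.1387] w 0.0879 F [ 0.6  0.5 -0.1] j [ 16.  20. -15.   0. -54.  74.] xaxis [ 0.012 -0.002 -1.   ] yaxis [-0.001 -1.     0.002]
dp [   1.3 -358.2  143.2] dist 386
twist -0.1
```

```bash
python3 -m jog '{"fingers":[1,1,1,1,1],"dp":[[0,-40,16],[0,-80,32],[0,-120,48],[0,-160,64],[0,-200,80]],"twist":[0,0,0,0,0]}'; python3 -m jog '{"fingers":[1,1,1,1,1],"dp":[[0,-40,16],[0,-80,32],[0,-120,48],[0,-158,63],[0,-158,63]],"twist":[0,0,0,0,0]}'; python3 - <<'E'
from h import *
from plant import r
c=r.capture("wrist");w=c["frame"][:,:,::-1]
h=blob(c,256,185,80,(45,80,30),(80,255,255));e=cv2.fitEllipse(h);print('roll',e,ray(c,*e[0],.018))
c=r.capture("top");b=cv2.resize(c["frame"][170:270,280:410,::-1],None,fx=3.5,fy=3.5)
b=cv2.copyMakeBorder(b,0,0,0,512-b.shape[1],0);cv2.imwrite('pics/c5.png',np.vstack([w[:240],b]))
E
python3 go.py .474 .335 .020 90
```

```text
time_s: 12.35
tcp_pos: [0.5362, 0.1781, 0.1378]
eef_rot: [173.0, 89.3, -7.0]
contact_force: [0.9, -0.2, 0.1]
gripper_width: 0.0881
time_s: 12.85
tcp_pos: [0.4723, 0.3403, 0.137]
eef_rot: [178.8, 89.2, -1.1]
contact_force: [0.4, -0.4, 1.3]
gripper_width: 0.0879
roll ((264.97247314453125, 186.19744873046875), (61.8565788269043, 62.16307830810547), 133.3202667236328) [0.47511794 0.33523363 0.018     ]
t 12.95 tcp [0.4728 0.337  0.1367] w 0.0875 F [-0.6  0.1  0.4] j [ 55.  17. -20.   1. -53.  34.] xaxis [ 0.012 -0.002 -1.   ] yaxis [ 0.001 -1.     0.002]
dp [116.7   1.8   0.3] dist 117
twist 0.0
```

View pics/c5.png

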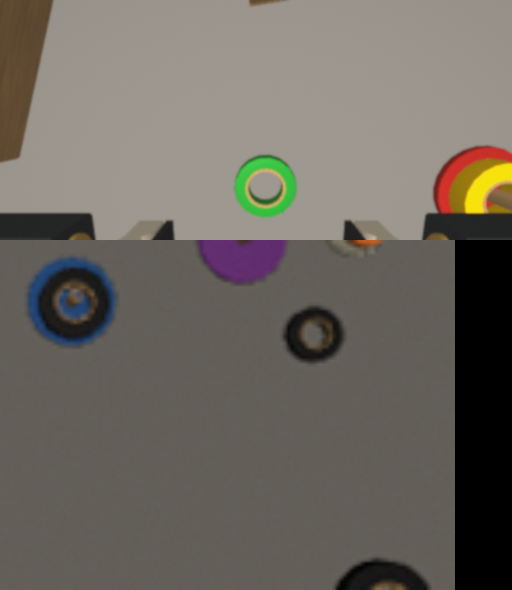

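Black is threaded on the blue stand at (72,302), and green is under the gripper at (265,186). Grasp green.

```bash
python3 -m jog '{"fingers":[1,1,1,1,1],"dp":[[40,2,0],[80,2,0],[105,2,0],[116,2,0],[116,2,0]],"twist":[0,0,0,0,0]}'; python3 -m jog '{"fingers":[0.45,0.45,0.45,0.45,0.45],"dp":[[0,0,0],[0,0,0],[0,0,0],[0,0,0],[0,0,0]],"twist":[0,0,0,0,0]}' 25;  python3 -m jog '{"fingers":[0.45,0.45,0.45,0.45,0.45],"dp":[[0,0,0],[-30,0,0],[-70,0,0],[-110,0,0],[-120,10,0]],"twist":[0,0,0,0,0]}'; python3 go.py .4685 .150 .15 90
```

```text
time_s: 13.45
tcp_pos: [0.4743, 0.3335, 0.0198]
eef_rot: [161.7, 89.3, -18.3]
contact_force: [-1.3, 0.5, 0.6]
gripper_width: 0.0879
time_s: 13.95
tcp_pos: [0.4745, 0.3338, 0.0203]
eef_rot: [166.7, 89.3, -13.3]
contact_force: [0.6, 0.0, -0.1]
gripper_width: 0.0537
time_s: 14.45
tcp_pos: [0.4749, 0.3265, 0.1452]
eef_rot: [-171.6, 89.0, 8.5]
contact_force: [0.4, 1.2, -0.2]
gripper_width: 0.0516
t 14.45 tcp [0.4749 0.3265 0.1452] w 0.0516 F [ 0.4  1.2 -0.2] j [ 54.  16. -21.   1. -53.  35.] xaxis [ 0.017  0.003 -1.   ] yaxis [ 0.001 -1.    -0.003]
dp [ -5.4 176.5   6.6] dist 177
twist 0.1
```

```bash
python3 -m jog '{"fingers":[0.45,0.45,0.45,0.45,0.45],"dp":[[0,44,2],[0,88,4],[0,132,5],[0,176,6],[0,176,6]],"twist":[0,0,0,0,0]}'; python3 -m jog '{"fingers":[0.45,0.45,0.45,0.45,0.45],"dp":[[0,0,0],[0,0,0],[0,0,0],[0,0,0],[0,0,0]],"twist":[0,0,0,0,0]}';  python3 - <<'E'
from h import *
from plant import r
c=r.capture("wrist");cv2.imwrite('pics/w6.png',c["frame"][:,:,::-1])
E
python3 go.py .4685 .150 .056 90
```

```text
time_s: 14.95
tcp_pos: [0.4674, 0.1461, 0.1442]
eef_rot: [-173.4, 89.1, 6.5]
contact_force: [1.0, 1.0, -0.5]
gripper_width: 0.0517
time_s: 15.45
tcp_pos: [0.4674, 0.1468, 0.144]
eef_rot: [-174.0, 89.1, 6.0]
contact_force: [-0.1, 0.5, 0.3]
gripper_width: 0.0515
t 15.5 tcp [0.4674 0.1467 0.144 ] w 0.0519 F [ 0.4  0.3 -0.1] j [ 41.   8. -31.   1. -50.  49.] xaxis [ 0.015  0.002 -1.   ] yaxis [-0.001 -1.    -0.002]
dp [88.  -3.2  0.2] dist 88
twist -0.1
```

View pics/w6.png

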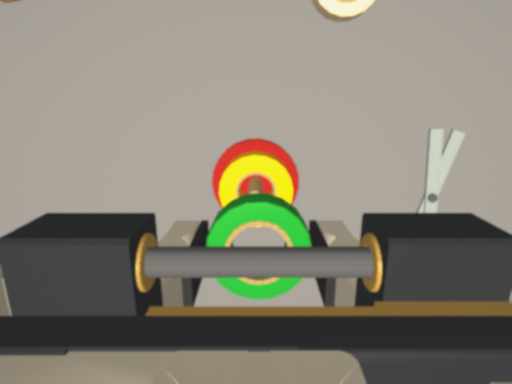

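Green is held at (259,246) and the post and yellow roll are at about column 255. The correction of 3 mm in y agrees with that, so lower and release.

```bash
python3 -m jog '{"fingers":[0.45,0.45,0.45,0.45,0.45],"dp":[[15,-3,0],[35,-3,0],[55,-3,0],[75,-3,0],[88,-3,0]],"twist":[0,0,0,0,0]}'; python3 -m jog '{"fingers":[0.45,0.8,1,1,1],"dp":[[1,0,0],[1,0,0],[1,0,0],[1,0,0],[1,0,0]],"twist":[0,0,0,0,0]}'; python3 -m jog '{"fingers":[1,1,1,1,1],"dp":[[-30,0,0],[-60,0,0],[-85,0,-15],[-85,0,-50],[-85,0,-95]],"twist":[0,0,0,0,0]}'; python3 go.py .624 .083 .135 90
```

```text
time_s: 16.0
tcp_pos: [0.4682, 0.1497, 0.0547]
eef_rot: [-177.0, 89.2, 2.9]
contact_force: [0.1, -0.3, -0.2]
gripper_width: 0.0516
time_s: 16.5
tcp_pos: [0.4684, 0.1499, 0.0538]
eef_rot: [-176.2, 89.2, 3.8]
contact_force: [-0.1, -0.1, 0.2]
gripper_width: 0.0779
time_s: 17.0
tcp_pos: [0.5629, 0.1503, 0.1421]
eef_rot: [-169.7, 89.0, 10.4]
contact_force: [-0.2, 0.3, 0.1]
gripper_width: 0.0875
t 17.0 tcp [0.5629 0.1503 0.1421] w 0.0875 F [-0.2  0.3  0.1] j [ 34.  16. -20.   0. -53.  55.] xaxis [ 0.017  0.003 -1.   ] yaxis [ 0.001 -1.    -0.003]
dp [  8.   67.4 -60.9] dist 91
twist 0.0
```

```bash
python3 -m jog '{"fingers":[1,1,1,1,1],"dp":[[0,22,-20],[0,45,-40],[0,67,-61],[0,67,-61],[0,67,-61]],"twist":[0,0,0,0,0]}'; python3 - <<'E'
from h import *
from plant import r
c=r.capture("wrist");w=c["frame"][:,:,::-1]
h=blob(c,256,185,80,(5,40,150),(35,200,255));e=cv2.fitEllipse(h);print('roll',e,ray(c,*e[0],.018))
c=r.capture("scene");b=cv2.resize(c["frame"][130:200,270:390,::-1],None,fx=4,fy=4)
b=cv2.copyMakeBorder(b,0,0,0,512-b.shape[1],0);cv2.imwrite('pics/c7.png',np.vstack([w[:240],b]))
E
python3 go.py .624 .083 .020 90
```

```text
time_s: 17.5
tcp_pos: [0.6239, 0.0827, 0.1425]
eef_rot: [-169.6, 89.1, 10.4]
contact_force: [-0.4, 0.1, 0.6]
gripper_width: 0.0878
roll ((259.5239562988281, 185.3335418701172), (62.46989440917969, 63.214111328125), 142.28366088867188) [0.62643938 0.08239884 0.018     ]
t 17.6 tcp [0.6234 0.0836 0.1429] w 0.0877 F [ 0.4 -0.6 -0.1] j [ 26.  20. -14.   0. -55.  64.] xaxis [ 0.016  0.003 -1.   ] yaxis [ 0.001 -1.    -0.003]
dp [122.8   1.    1.4] dist 123
twist 0.0
```

View pics/c7.png

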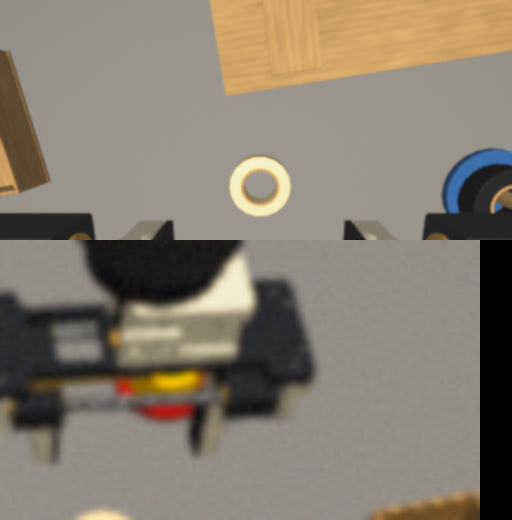

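Cream is at (260,185), centred under the gripper. The scene camera is blocked by the arm. Grasp cream.

```bash
python3 -m jog '{"fingers":[1,1,1,1,1],"dp":[[40,1,1],[80,1,1],[105,1,1],[122,1,1],[122,1,1]],"twist":[0,0,0,0,0]}'; python3 -m jog '{"fingers":[0.45,0.45,0.45,0.45,0.45],"dp":[[0,0,0],[0,0,0],[0,0,0],[0,0,0],[0,0,0]],"twist":[0,0,0,0,0]}' 25;  python3 -m jog '{"fingers":[0.45,0.45,0.45,0.45,0.45],"dp":[[0,0,0],[-30,0,0],[-70,0,0],[-110,0,0],[-125,10,0]],"twist":[0,0,0,0,0]}'; python3 go.py .6175 -.118 .145 90
```

```text
time_s: 18.1
tcp_pos: [0.6231, 0.0836, 0.0192]
eef_rot: [-172.1, 89.2, 8.0]
contact_force: [-0.6, 0.0, 0.2]
gripper_width: 0.0877
time_s: 18.6
tcp_pos: [0.6233, 0.0837, 0.0197]
eef_rot: [-171.3, 89.2, 8.9]
contact_force: [0.6, -0.6, 0.3]
gripper_width: 0.0532
time_s: 19.1
tcp_pos: [0.6235, 0.0744, 0.1493]
eef_rot: [-169.1, 88.8, 11.2]
contact_force: [1.2, -0.3, -0.5]
gripper_width: 0.0513
t 19.1 tcp [0.6235 0.0744 0.1493] w 0.0513 F [ 1.2 -0.3 -0.5] j [ 25.  20. -14.   0. -55.  65.] xaxis [ 0.021  0.004 -1.   ] yaxis [ 0.004 -1.    -0.004]
dp [  3.4 192.4   6.8] dist 193
twist 0.2
```

```bash
python3 -m jog '{"fingers":[0.45,0.45,0.45,0.45,0.45],"dp":[[0,48,2],[0,96,4],[0,144,6],[0,192,7.5],[0,192,7.5]],"twist":[0,0,0,0,0]}'; python3 -m jog '{"fingers":[0.45,0.45,0.45,0.45,0.45],"dp":[[0,0,0],[0,0,0],[0,0,0],[0,0,0],[0,0,0]],"twist":[0,0,0,0,0]}';  python3 - <<'E'
from h import *
from plant import r
c=r.capture("wrist");w=c["frame"][:,:,::-1]
c=r.capture("scene");b=cv2.resize(c["frame"][130:200,270:390,::-1],None,fx=4,fy=4)
b=cv2.copyMakeBorder(b,0,0,0,512-b.shape[1],0);cv2.imwrite('pics/c8.png',np.vstack([w[:310],b]))
E
python3 go.py .6168 -.118 .056 90
```

```text
time_s: 19.6
tcp_pos: [0.6156, -0.1226, 0.1481]
eef_rot: [-169.9, 88.9, 10.0]
contact_force: [0.4, 0.8, -1.9]
gripper_width: 0.0516
time_s: 20.1
tcp_pos: [0.6158, -0.1216, 0.1482]
eef_rot: [-169.8, 88.8, 10.2]
contact_force: [-0.3, 0.1, 0.0]
gripper_width: 0.0516
t 20.2 tcp [ 0.6157 -0.1219  0.1481] w 0.0513 F [ 0.4 -0.9 -0.9] j [  7.  20. -14.  -0. -55.  83.] xaxis [ 0.02   0.004 -1.   ] yaxis [-0.    -1.    -0.004]
dp [92.2 -3.6  0.7] dist 92
twist -0.0
```

View pics/c8.png

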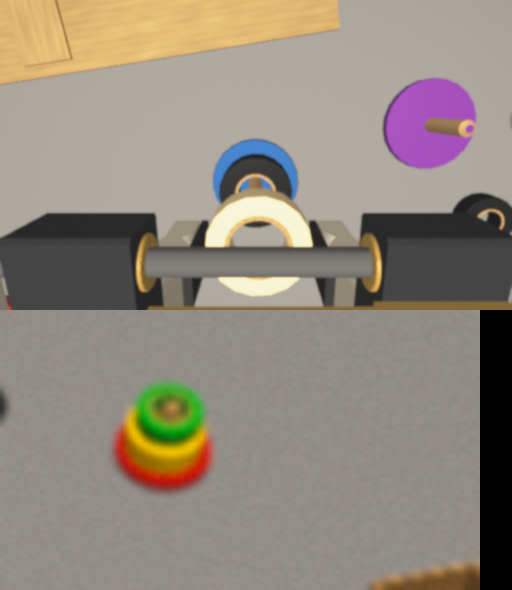

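The red stack is right: green sits flat on yellow at (168,420). Cream is held above the blue post and black roll, about 3 mm off in y, which the next move corrects.

```bash
python3 -m jog '{"fingers":[0.45,0.45,0.45,0.45,0.45],"dp":[[15,-3.5,0.5],[35,-3.5,0.5],[55,-3.5,0.5],[75,-3.5,0.5],[92,-3.5,0.5]],"twist":[0,0,0,0,0]}'; python3 -m jog '{"fingers":[0.45,0.8,1,1,1],"dp":[[2,0,0],[2,0,0],[2,0,0],[2,0,0],[2,0,0]],"twist":[0,0,0,0,0]}'; python3 -m jog '{"fingers":[1,1,1,1,1],"dp":[[-30,0,0],[-60,0,0],[-95,0,0],[-100,-40,0],[-100,-90,0]],"twist":[0,0,0,0,0]}';python3 -m jog '{"fingers":[1,1,1,1,1],"dp":[[-5,-45,0],[-10,-90,0],[-15,-135,0],[-20,-180,10],[-20,-220,20]],"twist":[0,0,0,0,0]}'; python3 - <<'E'
from h import *
from plant import r
c=r.capture("scene");b=cv2.resize(c["frame"][120:300,90:420,::-1],None,fx=2.4,fy=2.4)
c=r.capture("top");cv2.imwrite('pics/t9.png',c["frame"][:,:,::-1]);cv2.imwrite('pics/c9.png',b)
E
```

```text
time_s: 20.7
tcp_pos: [0.6169, -0.1177, 0.0552]
eef_rot: [-169.5, 88.9, 10.5]
contact_force: [0.4, 0.7, -0.6]
gripper_width: 0.0515
time_s: 21.2
tcp_pos: [0.6171, -0.1177, 0.0534]
eef_rot: [-169.7, 88.8, 10.3]
contact_force: [-0.2, 0.6, -0.1]
gripper_width: 0.0775
time_s: 21.7
tcp_pos: [0.6161, -0.0284, 0.156]
eef_rot: [-169.6, 88.6, 10.2]
contact_force: [0.0, -0.2, -0.4]
gripper_width: 0.0876
time_s: 22.2
tcp_pos: [0.5962, 0.1939, 0.1774]
eef_rot: [-168.4, 88.5, 11.5]
contact_force: [1.7, 1.2, -0.8]
gripper_width: 0.0875
```

View pics/c9.png

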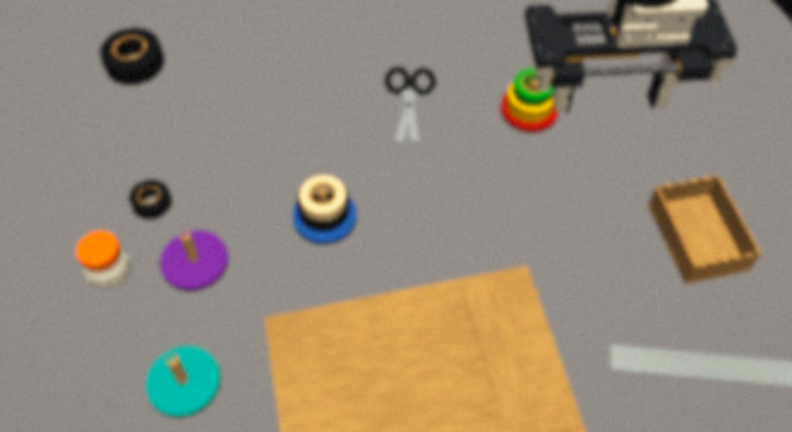

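View pics/t9.png

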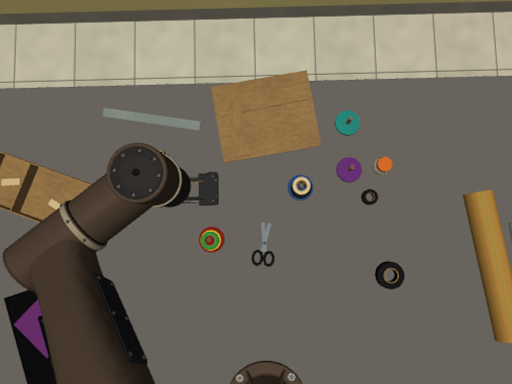

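Both stacks are correct: green on yellow on red at (211,240), cream on black on blue at (301,187). The bystanders look unmoved and the gripper is clear, so I'm handing in.

```bash
python3 -c "
from plant import r
print(r.close_job())"
```

```text
the job is handed in; nothing more can be done
None
```

All four rolls are on the stands, and I handed the job in at about 22 s. The red stand has yellow at the bottom and green on top. The blue stand has the 60 mm black roll at the bottom and cream on top.

- **Stacks:** the last top and scene pictures show both stacks threaded over their posts and lying flat.
- **Bystanders:** the scissors and glue jar were in their starting places in the last top picture. The arm hid the box there, but it looked undisturbed in the scene picture. I judged all three by eye and did not re-measure them.
- **Arm:** it was raised and touching nothing when I handed in. Wrist force readings stayed under about 7 N.
- **Disagreements:** no check failed. The cameras differed by up to 6 mm on the black roll's position and 3 mm or less on the others. By the end the tool had drifted to about 1.5° of tilt, with no visible effect on the placements.

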